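# Release a dead drawer lock with a dowel

## Robot

A 6-joint arm with a two-finger parallel gripper is mounted at the origin on the work surface. World frame = base frame: x ahead of the robot, y to its left, z up, the work surface at z = 0. Lengths are in m, angles in rad, forces in N, time in s.
With the tool pointing down it reaches from about 0.325 to 0.9 m from the base axis. Payload 6.1 kg.
Tool frame: the origin (TCP) lies midway between the tips of the shut fingers; the grasp point (between the pads) lies 19 mm behind it; z points along the fingers, y is the line along which they close (so a half turn about z gives the same grasp; the last joint's range is limited). The gripper opens to 85 mm and grips with 20 to 120 N. Pads are 22 mm wide; open, the fingers measure 114 mm over their backs; the gripper's body (76 mm by 85 mm) begins 54 mm behind the grasp point. The pads swing forward as they close: fully open they stand 13 mm farther back than shut.
Start: joints at [-0.126, 0.22, 1.526, -0, 1.395, -0.126], TCP at [0.625, -0, 0.231] pointing down, gripper open.
Joint ranges: [-2.98, 2.98], [-0.91, 2.08], [0.09, 2.57], [-1.24, 4.39], [0.2, 2.65], [-2.68, 2.68]. Speed limits (rad/s): [2.57, 2.57, 3.01, 3.14, 3.14, 3.14].

## Interface

Orientations are given as [roll, pitch, yaw] about the fixed x, y, z axes, in that order (R = Rz(yaw) Ry(pitch) Rx(roll)).
In Python, from plant import movep, move_l, set_joints, gripper_to, hold, inverse_kinematics, observe, get_image, get_calibration, Unreachable, job_done gives the robot as it stands. Calls block until the motion is done:
- movep(position, orientation): joint-space move of the TCP to a pose.
- move_l(position, feed=0.15, rotation=None, max_force=None): straight line of the TCP; rotation=None keeps the orientation; feed is the mean speed in m/s. With max_force (N) it stops when the force on the tool has changed by that much, and returns True; else False.
- set_joints(angles): joint-space move.
- gripper_to(opening, f_grip=None): finger opening in m; f_grip is the grip in N (None keeps the last); returns when the fingers have stopped.
- hold(seconds).
- inverse_kinematics(position, orientation): joint angles nearest the present ones, or None.
- observe(): the state.
- get_image(name): name is "scene" or "side" or "wrist"; returns (picture, depth): 384x512x3 uint8, red, green, blue; 384x512 float32, m along the optical axis (not along the pixel's ray), 0 where there is no reading.
- get_calibration(name): a dict with "intrinsics" (3x3 intrinsics, pixels), "world_from_camera" (4x4, takes a point from camera to world coordinates). Camera axes: x right, y down, z forward; pixel columns grow to the right and rows downward; lengths in m; the calibration is good to about 2 mm. A picture is of the moment at which its call begins: read the wrist's pose just before it. get_calibration takes no time and is no camera call; for the wrist camera it gives the pose at the moment of the call.
A pose or a line that the arm cannot do raises Unreachable and nothing moves.
- job_done(): hands the job in; it is judged then, once.
The state is a dict: "time_s": time; "q": joint angles; "joint_velocities": joint speeds; "joint_torque": joint torques, N m; "eef_pos": TCP position; "tcp_rot": TCP orientation; "ft_force": force on the tool from outside, world axes, zero at the start; "torque": the same for the moment, N m; "opening": finger opening in m; "grasp_force": force on a finger pad.
Only numpy, scipy, OpenCV 4.12 (cv2) and the standard library are available. Lean on these libraries where they do the work, as an engineer would, in place of code of your own. Each camera call takes 0.05 s, during which the arm holds its last target. There are 200 camera calls.

## Task

The electric lock of the label drawer is dead. Take the wooden dowel from the tool block, push the spring catch down through the release hole in the rear of the drawer cabinet's top until the drawer springs out - feel for the catch and press it gently, it is light and bends if it is forced - then stand the dowel back in its hole in the block and pull the drawer fully open. Leave the other things where they are.

Things in the scene. Friction and masses are not known exactly. Their poses are not given: they have to be found in the camera images.
- unit: Grey steel drawer cabinet fixed to the bench, 240 mm deep (x), 220 wide (y), 90 high, flat top. Origin: middle of the underside. The drawer comes out at its -x side (towards the robot's right). Behind the drawer is a light rocker catch; pressing its tail down lifts its tooth off the drawer. The dowel pressing cabinet or catch with over 25 N does damage.
- hole (a point): Centre of the dark round release hole, level with the cabinet's top, 95 mm behind its middle. 14 mm wide, 1 mm chamfer, top 4 mm thick. Below is the flat 18 mm stud head of the catch's tail, set 14 to 38 mm under the top (differs by cabinet). It starts to move at 3 to 6 N; the drawer lets go 6 to 7 mm further down at 5 to 8 N; a hard stop comes at 9 to 10 mm.
- drawer (a joint): How far the drawer is out (m): 0 shut and caught, 0.100 fully open at its stop. When let go, a spring drives it out to some 45 to 60 mm within a second; from there it slides with 1 to 2 N of drag and stays where it is left.
- handle (a point): Middle of the drawer's steel bar handle; moves with the drawer. Level bar 10 mm thick, 110 mm long across the front (along the cabinet's y), 35 mm in front of the drawer's face, 66 mm above the bench, 24 mm below the cabinet's top; nothing above it.
- dowel: Plain beech dowel, 12 mm thick, 140 mm long, 12 g, loose, standing upright in the tool block with 100 mm showing above it. Origin: centre of its lower end; z along it, upward.
- dowel_tip (a point): Centre of the dowel's lower end (slightly chamfered).
- stand: Wooden tool block fixed to the bench, 60 mm (x) by 130 mm (y), 50 mm high. Origin: middle of the underside. Along its y from the -y end: the dowel's hole, then two fixed things, a marker (50 mm from the dowel, top 135 mm above the bench) and an awl with a turned handle (89 mm from the dowel, top 125 mm above the bench).
- stand_hole (a point): Mouth of the dowel's hole in the tool block, 50 mm above the bench: 15 mm wide, 40 mm deep, chamfered; 42 mm from the block's middle on its -y side.
- roll: Small loose white label roll, 56 mm wide, 32 high, lying on the cabinet's top. Leave alone. Origin: middle of its underside.
- mug: White mug, 90 mm high, on the bench beyond the cabinet. Leave alone. Origin: middle of its underside.
- scanner: Black and grey hand-held barcode scanner, about 170 mm long, lying on the bench to the right. Leave alone. Origin: middle of its handle.
Mind the look-alikes: they are no part of the job. What is shaped like the stand but blue or red is not meant.

How it is judged:
By the outcome, as a careful person would: the job done as asked, in the order asked, and still so for the second after the job is handed in, with the robot touching nothing.
It also fails if it takes over 72 s, if anything falls off the work surface, if the arm or the gripper's body presses on something with over 40 N, if the wrist force passes 120 N, or if a joint passes its speed limit or range.

## Working session

There is one attempt and no reset: what is moved stays moved. The work goes in short steps, each a Python script; the robot and the scene stay as the last script left them, time stands still between calls to the robot, and variables do not carry over. Pictures are saved under pics/ and viewed, at most 10 in all, crops included, and the job is handed in when it is done.

```bash
ls; mkdir -p pics; cat > h.py <<'E'
import numpy as np, cv2
from plant import *
def grab(n):
    c=get_calibration(n); im,d=get_image(n)
    np.savez('pics/%s.npz'%n,im=im,d=d,K=c["intrinsics"],T=c["world_from_camera"]); return im,d
def load(n):
    f=np.load('pics/%s.npz'%n); return f['im'],f['d'],f['K'],f['T']
def ray(K,T,u,v):
    r=T[:3,:3]@np.linalg.solve(K,[u,v,1.]); return T[:3,3],r
def onz(K,T,u,v,z):
    o,r=ray(K,T,u,v); return o+r*(z-o[2])/r[2]
def cloud(d,K,T):
    v,u=np.indices(d.shape); P=np.stack([(u-K[0,2])/K[0,0]*d,(v-K[1,2])/K[1,1]*d,d],-1)
    return P@T[:3,:3].T+T[:3,3]
E
python3 - <<'E'
from h import *
print(observe())
for n in("scene","side","wrist"):
    im,d=grab(n); c=get_calibration(n); print(n,np.round(c["world_from_camera"],3).tolist(),np.round(c["intrinsics"],1).tolist())
a=[cv2.imread] 
ims=[load(n)[0] for n in("scene","side")]
cv2.imwrite('pics/a.png',cv2.resize(ims[0],(800,600),interpolation=cv2.INTER_CUBIC)[:,:,::-1])
cv2.imwrite('pics/b.png',cv2.resize(ims[1],(800,600),interpolation=cv2.INTER_CUBIC)[:,:,::-1])
cv2.imwrite('pics/c.png',load("wrist")[0][:,:,::-1])
E
```

```text
pics
{'time_s': 0.0, 'q': array([-1.26071409e-01,  2.21264861e-01,  1.52762346e+00, -1.76030845e-05,
        1.39474399e+00, -1.26073967e-01]), 'joint_velocities': array([-0.00225346,  0.00151174, -0.00104025, -0.00163605, -0.00082469,
        0.00079256]), 'joint_torque': array([-5.06932320e-04, -4.96913910e+01, -3.89390445e+01, -4.46828235e-04,
        1.12446505e-02,  2.49123751e-06]), 'eef_pos': array([6.24371162e-01, 8.79101271e-05, 2.30168747e-01]), 'tcp_rot': array([-3.13956701e+00, -2.39279297e-04,  1.57080174e+00]), 'ft_force': array([ 0.3330068 , -0.59787359, -0.19792414]), 'torque': array([-0.0369524 , -0.02128314,  0.02229458]), 'grasp_force': 0.0, 'opening': 0.08512388341039437}
scene [[-0.164, 0.809, -0.564, 1.216], [0.986, 0.134, -0.095, 0.046], [-0.002, -0.572, -0.82, 1.028], [0.0, 0.0, 0.0, 1.0]] [[448.2, 0.0, 252.9], [0.0, 448.2, 188.5], [0.0, 0.0, 1.0]]
side [[-0.919, -0.236, 0.316, 0.195], [-0.395, 0.545, -0.739, 0.794], [0.002, -0.804, -0.594, 0.752], [0.0, 0.0, 0.0, 1.0]] [[486.0, 0.0, 252.3], [0.0, 486.0, 190.1], [0.0, 0.0, 1.0]]
wrist [[1.0, 0.001, -0.002, 0.624], [0.001, -0.955, -0.296, 0.076], [-0.003, 0.296, -0.955, 0.373], [0.0, 0.0, 0.0, 1.0]] [[285.3, 0.0, 258.6], [0.0, 285.3, 194.4], [0.0, 0.0, 1.0]]
```

View pics/a.png

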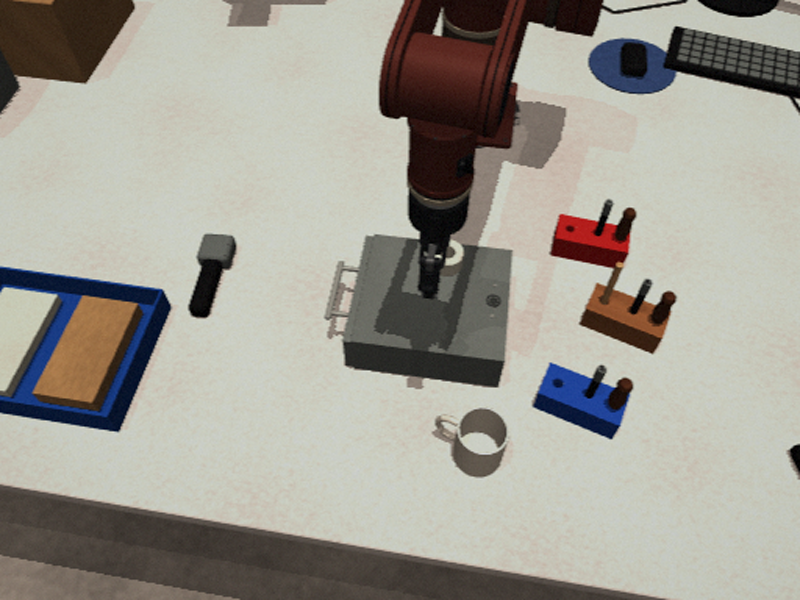

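View pics/b.png

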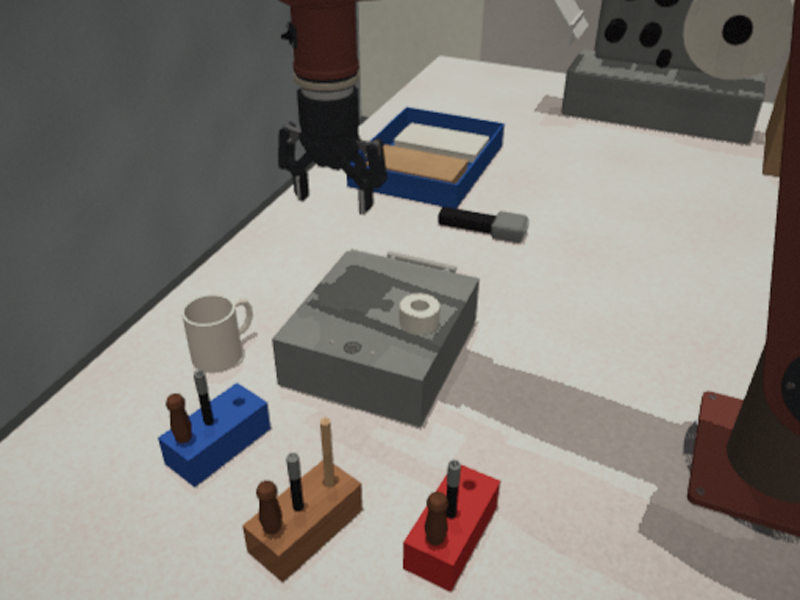

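The brown block at scene (628,317) / side (305,510) is the one with the dowel, at scene (618,265–300) and side (327,420–485). The red block, scene (592,238), and the blue block, scene (582,400), are look-alikes with empty holes. The release hole is at scene (493,300) / side (352,347). I'll check this in one enlarged crop and measure at the same time.

```bash
python3 - <<'E'
from h import *
s=800/512
def crop(n,u,v,w,h):
    im=load(n)[0]; u0,v0=int(u/s-w/2),int(v/s-h/2); print(n,u0,v0)
    return cv2.resize(im[v0:v0+h,u0:u0+w],(400,300),interpolation=cv2.INTER_CUBIC)
a=np.vstack([np.hstack([crop("scene",628,300,100,75),crop("side",318,490,120,90)]),np.hstack([crop("scene",490,300,64,48),crop("side",352,345,64,48)])])
cv2.imwrite('pics/d.png',a[:,:,::-1])
for n in("scene","side"):
    im,d,K,T=load(n); P=cloud(d,K,T)
    # cabinet top
    m=(d>0)&(abs(P[...,2]-.09)<.006)&(im.max(2).astype(int)-im.min(2)<25)
    k,l,st,c=cv2.connectedComponentsWithStats(m.astype(np.uint8)); i=1+st[1:,4].argmax()
    q=P[l==i]; print(n,'top z',np.median(q[:,2]),q[:,2].std()); print(np.round(q[:,:2].min(0),3),np.round(q[:,:2].max(0),3),cv2.minAreaRect((q[:,:2]*1000).astype(np.float32)))
    hsv=cv2.cvtColor(im,cv2.COLOR_RGB2HSV)
    w=(hsv[...,0]>5)&(hsv[...,0]<20)&(hsv[...,1]>90)&(hsv[...,2]>60)&(P[...,1]>.1)&(d>0)&(P[...,2]<.3)
    q=P[w]; t=q[abs(q[:,2]-.05)<.005]; print('block',len(q),len(t),cv2.minAreaRect((t[:,:2]*1000).astype(np.float32)))
    t=q[(q[:,2]>.08)]; print('dowel?',len(t),t.mean(0) if len(t) else 0, t.max(0) if len(t) else 0)
E
```

```text
scene 351 154
side 143 268
scene 281 168
side 193 196
scene top z 0.0897338236797175 0.0019790320944471735
[ 0.442 -0.136] [0.671 0.121] ((557.046630859375, -7.5296173095703125), (225.61563110351562, 254.35289001464844), 0.9583925008773804)
block 1000 751 ((460.5558166503906, 268.268310546875), (286.46563720703125, 104.87873840332031), 46.78476333618164)
dowel? 176 [0.52698153 0.30200245 0.12138924] [0.70003084 0.3755215  0.15276184]
side top z 0.08808287681833638 0.0014176575694405133
[ 0.444 -0.133] [0.669 0.125] ((556.4956665039062, -3.161712646484375), (221.33978271484375, 255.75775146484375), 0.9751113653182983)
block 3278 1603 ((507.74835205078125, 324.6517333984375), (131.05250549316406, 62.117347717285156), 72.48733520507812)
dowel? 463 [0.49579325 0.31658063 0.11939771] [0.69686574 0.38061752 0.14966503]
```

View pics/d.png

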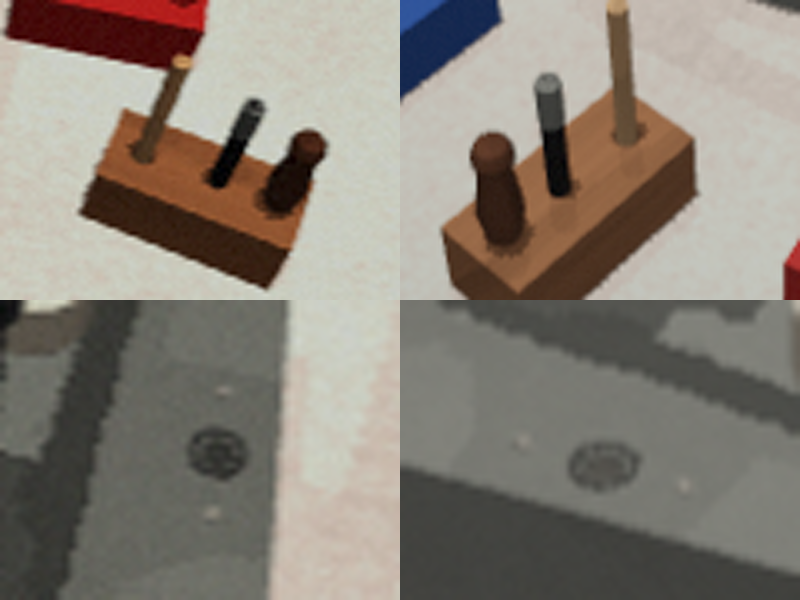

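The crop confirms it: only the brown wooden block holds a dowel, with its top at scene px (396,169) and side px (208,269). The real release hole is the dark ring at scene px (316,192) and side px (225,222), and the two tiny dots beside it are screws. Next I triangulate.

```bash
cat >> h.py <<'E'
def tri(obs):
    "obs: list of (K,T,u,v): least-squares meeting point of rays, and residual"
    A=np.zeros((3,3));b=np.zeros(3);L=[]
    for K,T,u,v in obs:
        o,r=ray(K,T,u,v); r=r/np.linalg.norm(r); M=np.eye(3)-np.outer(r,r); A+=M;b+=M@o;L.append((o,M))
    p=np.linalg.solve(A,b); return p,[round(float(np.linalg.norm(M@(p-o)))*1000,1) for o,M in L]
E
python3 - <<'E'
from h import *
S=load("scene");D=load("side")
def two(a,b): 
    r=tri([(S[2],S[3],*a),(D[2],D[3],*b)]); print(np.round(r[0],4),r[1])
two((396.1,169.4),(208.3,269.2)) # dowel top
two((387.0,193.8),(209.8,309.5)) # dowel at block mouth
two((315.4,192.2),(225.0,222.1)) # hole
for n,I,p in(("scene",S,(315.4,192.2)),("side",D,(225,222.1))): print(n,onz(I[2],I[3],*p,.09))
# block/cabinet top rectangles by colour in side & scene on plane
for n in("scene","side"):
    im,d,K,T=load(n);P=cloud(d,K,T)
    # tall things near dowel
    m=(P[...,2]>.06)&(abs(P[...,0]-.5)<.15)&(abs(P[...,1]-.29)<.15)&(d>0)
    k,l,st,c=cv2.connectedComponentsWithStats(m.astype(np.uint8))
    for i in range(1,k):
        if st[i,4]>15: q=P[l==i]; print(n,c[i].round(),st[i,4],np.median(q,0).round(3),q[:,2].max().round(3))
    g=(abs(P[...,2]-.107)<.006)|(abs(P[...,2]-.12)<.005); g&=(d>0)&(abs(P[...,0]-.557)<.12)&(abs(P[...,1])<.12); q=P[g]; print('roll?',len(q),np.median(q,0),q.min(0),q.max(0))
E
```

```text
[0.4957 0.2827 0.1477] [0.6, 0.6]
[0.4976 0.2851 0.0444] [0.9, 0.9]
[0.5555 0.0959 0.0886] [0.3, 0.3]
scene [0.55620712 0.0955832  0.09      ]
side [0.55488194 0.09772379 0.09      ]
scene [386. 138.] 95 [0.355 0.269 0.101] 0.137
scene [399. 143.] 163 [0.361 0.306 0.096] 0.127
scene [391. 179.] 124 [0.501 0.28  0.112] 0.153
scene [410. 188.] 118 [0.517 0.327 0.106] 0.138
scene [424. 196.] 184 [0.531 0.363 0.097] 0.126
roll? 197 [0.50294897 0.02057291 0.12040783] [ 0.46395726 -0.00852461  0.10105313] [0.52186352 0.03700155 0.12496451]
side [209. 287.] 260 [0.493 0.288 0.11 ] 0.15
side [189. 306.] 263 [0.507 0.336 0.106] 0.136
side [287. 306.] 61 [0.352 0.277 0.117] 0.135
side [172. 324.] 411 [0.517 0.376 0.096] 0.124
side [276. 330.] 200 [0.355 0.32  0.1  ] 0.125
roll? 447 [0.49003833 0.01974076 0.11864821] [ 0.46355993 -0.01452872  0.10139815] [0.518985   0.04140661 0.12392892]
```

```bash
python3 - <<'E'
from h import *
yaw=1.267
def snap(tag):
    c=get_calibration("wrist"); im,d=get_image("wrist"); np.savez('pics/%s.npz'%tag,im=im,d=d,K=c["intrinsics"],T=c["world_from_camera"]); return im
movep([.555,.0965,.24],[np.pi,0,yaw]); a=snap("w1")
gripper_to(.05,20)
movep([.4965,.2835,.25],[np.pi,0,yaw]); b=snap("w2")
move_l([.4965,.2835,.19],feed=.2); c=snap("w3"); print(observe()["time_s"],observe()["opening"])
def cr(I,p,w=160,h=120):
    u0=int(np.clip(p[0]-w/2,0,512-w));v0=int(np.clip(p[1]-h/2,0,384-h)); print(u0,v0); return cv2.resize(I[v0:v0+h,u0:u0+w],(400,300),interpolation=cv2.INTER_CUBIC)
def proj(tag,p):
    _,_,K,T=load(tag); q=K@(np.linalg.inv(T)@np.r_[p,1])[:3]; return q[:2]/q[2]
h=proj("w1",[.555,.0965,.09]); t2=proj("w2",[.4965,.2835,.15]); t3=proj("w3",[.4965,.2835,.15]); print(h,t2,t3)
o=np.vstack([np.hstack([cr(a,h,80,60),cr(b,t2)]),np.hstack([cr(c,t3),cv2.resize(c,(400,300))])])
cv2.imwrite('pics/e.png',o[:,:,::-1])
E
```

```text
2.5417 0.05016011719154179
[259.4462905  181.45788004] [258.64447822 194.64103388] [258.44621625 220.03770942]
219 151
178 134
178 160
```

View pics/e.png

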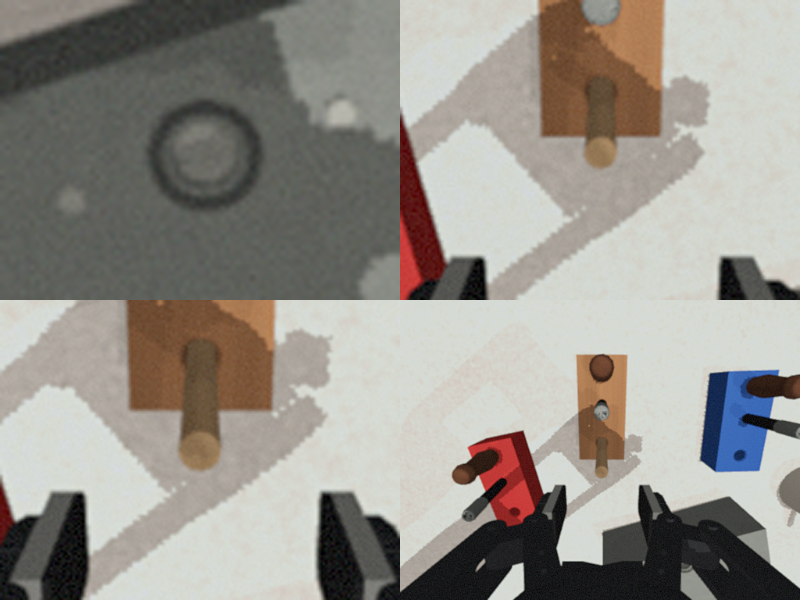

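The wrist views agree to within 1 px with the triangulated hole (w1 px 259.8,181.4) and dowel top (w2 px 258.1,193.7 and w3 px 257.7,219.7). The dowel stands nearly upright and the fingers straddle it well clear of the marker, so I grasp it now.

```bash
python3 - <<'E'
from h import *
P=[.4965,.2835]
move_l(P+[.091],feed=.15); gripper_to(0.0,40); o=observe(); print(o["opening"],o["grasp_force"],o["eef_pos"],o["ft_force"],o["tcp_rot"])
move_l(P+[.205],feed=.15); move_l([.555,.0965,.205],feed=.2); hold(.2)
o=observe(); print(o["opening"],o["grasp_force"],o["eef_pos"],o["ft_force"],o["time_s"])
T=[]
for n in("scene","side","wrist"):
    im,d=grab(n); K,W=load(n)[2:]
    for z in(.09,.124):
        q=K@(np.linalg.inv(W)@np.r_[.555,.0965,z,1])[:3]; print(n,z,(q[:2]/q[2]).round(1))
    q=K@(np.linalg.inv(W)@np.r_[.555,.0965,.124,1])[:3]; u0,v0=(q[:2]/q[2]-[32,24]).astype(int); v0=min(v0,384-48); print(u0,v0)
    T.append(cv2.resize(im[v0:v0+48,u0:u0+64],(400,300),interpolation=cv2.INTER_CUBIC))
T.append(cv2.resize(load("wrist")[0],(400,300)))
cv2.imwrite('pics/f.png',np.vstack([np.hstack(T[:2]),np.hstack(T[2:])])[:,:,::-1])
E
```

```text
0.0109848033943258 38.90934884548187 [0.49714318 0.28384185 0.09209109] [-0.2914628   0.48952287  5.61464551] [ 3.14033684e+00 -1.18464087e-03  1.26704083e+00]
0.01080218946156772 39.10542547702789 [0.55474306 0.09746517 0.20499753] [-0.21099373  0.50386684  0.32468593] 6.025
scene 0.09 [315.8 191.9]
scene 0.124 [317.4 184.1]
285 160
side 0.09 [225.2 221.7]
side 0.124 [224.7 209.1]
192 185
wrist 0.09 [259.6 191.2]
wrist 0.124 [259.7 202.9]
227 178
```

View pics/f.png

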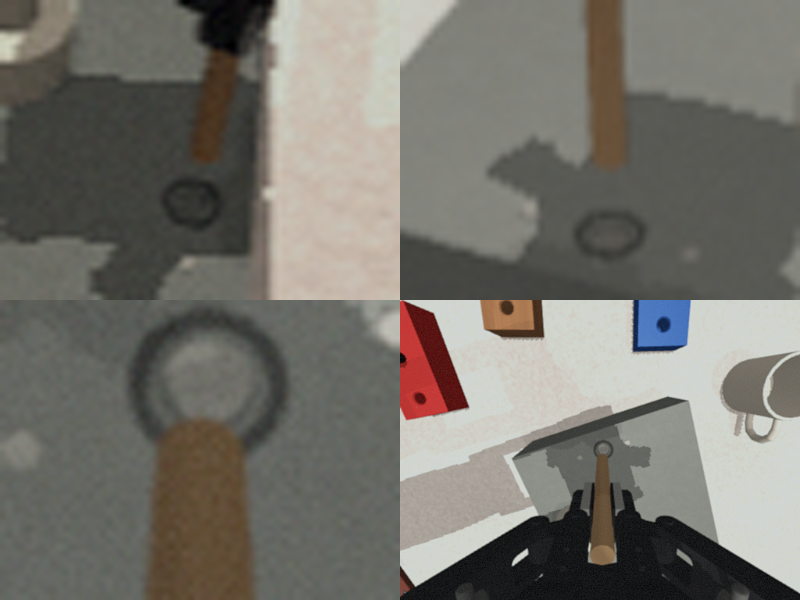

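```bash
python3 - <<'E'
from h import *
C={"scene":(285,160),"side":(192,185),"wrist":(227,178)}
def go(name,pk):
    ob=[(*load(n)[2:],*( (np.array(p)+.5)/6.25-.5+C[n])) for n,p in pk.items()]
    for k in (ob,ob[:2]): r=tri(k); print(name,r[0].round(4),r[1])
go("tip",{"scene":(206,150),"side":(209.5,155),"wrist":(201,158)})
go("hole",{"scene":(191,203),"side":(210,234),"wrist":(208,80)})
go("mid",{"scene":(225,55),"side":(206,10)})
o=observe();print(o["eef_pos"],o["tcp_rot"])
# axis in side/scene: orange pixel centroids per row -> plane normals -> direction
N=[]
for n in("scene","side"):
    im,d,K,T=load(n);u0,v0=C[n];s=im[max(v0-10,0):v0+28,u0:u0+64].astype(int)
    m=(s[...,0]-s[...,2]>25)&(s[...,0]>60); ys=[];xs=[]
    for r in range(m.shape[0]):
        c=np.flatnonzero(m[r,20:50])+20
        if 3<=len(c)<=8: ys.append(r+max(v0-10,0));xs.append(c.mean()+u0)
    f=np.polyfit(ys,xs,1); print(n,len(ys),f, np.std(xs-np.polyval(f,ys)))
    a=ray(K,T,np.polyval(f,ys[0]),ys[0])[1];b=ray(K,T,np.polyval(f,ys[-1]),ys[-1])[1];N.append(np.cross(a,b))
x=np.cross(*N);x/=np.linalg.norm(x);x*=np.sign(x[2]);print("axis",x)
E
```

```text
tip [0.5539 0.0969 0.1242] [0.3, 0.2, 0.3]
tip [0.5537 0.0969 0.1242] [0.2, 0.2]
hole [0.5552 0.0958 0.0885] [0.9, 0.2, 0.9]
hole [0.5553 0.0953 0.0885] [0.5, 0.5]
mid [0.5525 0.0972 0.1841] [0.5, 0.5]
mid [0.5525 0.0972 0.1841] [0.5, 0.5]
[0.55486743 0.09706138 0.20503861] [ 3.14156947e+00 -3.78779261e-05  1.26789165e+00]
scene 17 [2.41830065e-02 3.15900560e+02] 1.8613388962221185
side 30 [4.32703003e-02 2.15914053e+02] 0.16669632661558967
axis [ 0.06928086 -0.12774376  0.9893845 ]
```

```bash
python3 - <<'E'
from h import *
p=observe()["eef_pos"]; x,y=.5563,.0959
move_l([x,y,.185],feed=.05); hold(.3); o=observe(); print(o["eef_pos"],o["ft_force"])
s=move_l([x,y,.128],feed=.02,max_force=2.5); o=observe(); print(s,o["eef_pos"],o["ft_force"],o["torque"],o["opening"],o["time_s"])
E
```

```text
[0.55649064 0.09591419 0.18534321] [ 1.0153944  -0.1113307  -0.64183754]
True [0.55632939 0.09592865 0.14860274] [-0.08201772 -0.2355777   2.58797433] [ 0.05352832 -0.03634901  0.02867423] 0.011051239226638723 8.75
```

It went in, and the stud was felt about 22 mm under the top. Now I press gently in small steps.

```bash
python3 - <<'E'
from h import *
o=observe(); x,y,z0=o["eef_pos"]
f0=-.64; L=[]
for i in range(1,17):
    s=move_l([.5563,.0959,z0-.0005*i],feed=.01,max_force=9); o=observe(); fz=o["ft_force"][2]; L.append((round((z0-o["eef_pos"][2])*1000,2),round(float(fz),1)))
    if s or fz>11: break
    if i>=12 and fz<L[-2][1]-2: break
hold(.3); print(L,o["ft_force"],o["time_s"])
im,d=grab("scene"); cv2.imwrite('pics/g.png',cv2.resize(im[130:260,190:350],(640,520),interpolation=cv2.INTER_CUBIC)[:,:,::-1])
E
```

```text
[(np.float64(0.12), 3.0), (np.float64(0.57), 5.5), (np.float64(1.04), 5.6), (np.float64(1.52), 5.2), (np.float64(1.96), 5.6), (np.float64(2.47), 5.2), (np.float64(2.93), 6.0), (np.float64(3.44), 5.5), (np.float64(3.88), 5.4), (np.float64(4.34), 5.9), (np.float64(4.9), 5.5), (np.float64(5.67), 5.3), (np.float64(6.25), 4.8), (np.float64(6.75), 5.4), (np.float64(7.23), 5.2), (np.float64(7.7), 6.5)] [-0.76287867  0.28999794  6.50515991] 12.75
```

View pics/g.png

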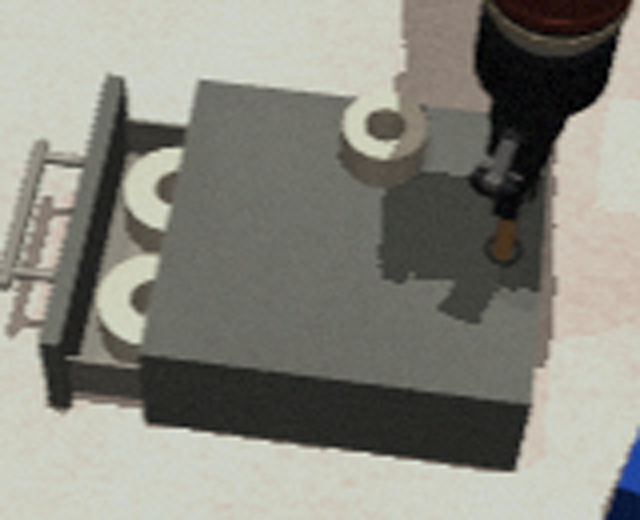

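The picture shows the drawer sprung out (front at px (85,240), handle at px (25,215)) with the dowel still in the hole. Now I withdraw it and return it.

```bash
python3 - <<'E'
from h import *
f=load("wrist"); print("mouth from wrist px",onz(f[2],f[3],138.2,9,.05))
move_l([.5563,.0959,.205],feed=.12)
x,y=.4970,.2838
move_l([x,y,.205],feed=.2); move_l([x,y,.145],feed=.12); hold(.3); print(observe()["ft_force"],observe()["eef_pos"])
s=move_l([x,y,.0925],feed=.04,max_force=4); o=observe(); print(s,o["eef_pos"],o["ft_force"],o["opening"],o["time_s"])
E
```

```text
mouth from wrist px [0.49741988 0.28268781 0.05      ]
[ 0.69298096 -0.26438363 -0.3927146 ] [0.49746706 0.28403356 0.14586817]
False [0.49721911 0.28389765 0.09284537] [ 0.29516513  0.66979535 -0.32156283] 0.010413130489568299 17.325
```

```bash
python3 - <<'E'
from h import *
gripper_to(.05); hold(.2); move_l([.497,.2838,.20],feed=.15); grab("scene")
movep([.556,-.20,.22],[np.pi,0,.017]); gripper_to(.03,20)
im,d=grab("wrist"); grab("side"); o=observe(); print(o["eef_pos"],o["time_s"],o["opening"])
for n in("scene","side","wrist"):
    im,d,K,T=load(n);P=cloud(d,K,T)
    m=(d>0)&(abs(P[...,2]-.069)<.009)&(abs(P[...,0]-.556)<.09)&(P[...,1]<-.165)&(P[...,1]>-.3)
    q=P[m]; print(n,len(q),np.median(q,0).round(4) if len(q) else '')
    if len(q)>30: print(cv2.minAreaRect((q[:,:2]*1000).astype(np.float32)), np.percentile(q[:,2],[5,50,95]).round(3))
A=load("scene")[0][150:225,180:280];B=load("side")[0];W=load("wrist")[0]
B=B[255:330,160:260]
r=lambda x:cv2.resize(x,(400,300),interpolation=cv2.INTER_CUBIC)
cv2.imwrite('pics/i.png',np.vstack([np.hstack([r(A),r(B)]),np.hstack([r(W),r(load("side")[0])])])[:,:,::-1])
E
```

```text
[ 0.55608513 -0.19973364  0.22000304] 21.1083 0.030011162217214112
scene 287 [ 0.5644 -0.214   0.0698]
((553.4288330078125, -197.41201782226562), (173.6714630126953, 54.90943145751953), 1.000083088874817) [0.063 0.07  0.075]
side 536 [ 0.553  -0.1697  0.0682]
((556.3465576171875, -194.66648864746094), (179.1190948486328, 59.2619743347168), 0.21168535947799683) [0.061 0.068 0.077]
wrist 1746 [ 0.5698 -0.2144  0.0699]
((556.6768798828125, -202.8881378173828), (178.81419372558594, 40.51941680908203), 0.9899688959121704) [0.067 0.07  0.072]
```

View pics/i.png

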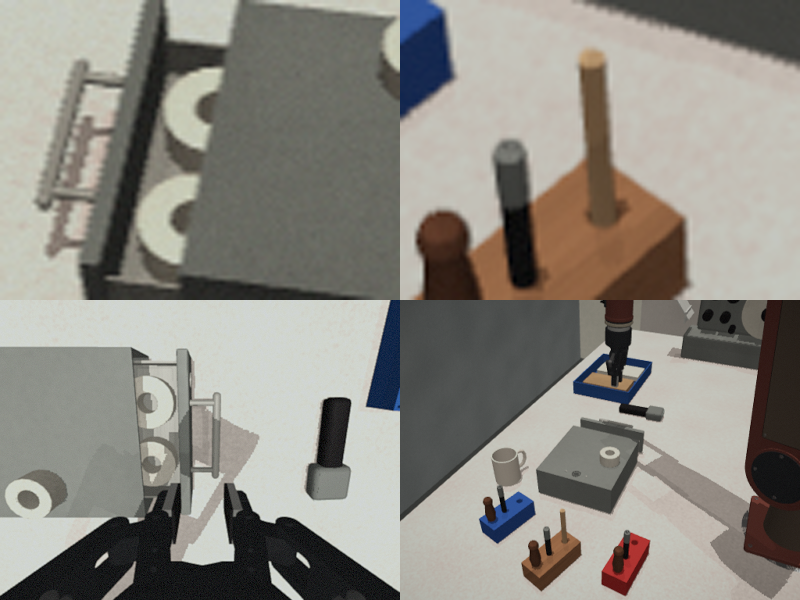

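The dowel stands in its hole again (upper right crop, (600,140)). The bar handle shows at wrist px (278,172) and scene px (195,183). Next I triangulate it.

```bash
python3 - <<'E'
from h import *
W=load("wrist");S=load("scene")
wp=lambda p:((np.array(p)-[0,300]+.5)*1.28-.5); sp=lambda p:((np.array(p)+.5)/4-.5+[180,150])
for w,s in(((217,396),(80,65)),((217,474),(42,203)),((217,435),(61,134))):
    r=tri([(W[2],W[3],*wp(w)),(S[2],S[3],*sp(s))]); print(r[0].round(4),r[1],onz(W[2],W[3],*wp(w),.068).round(4))
P=cloud(W[1],W[2],W[3]); z=P[...,2]
m=(W[1]>0)&(abs(z-.069)<.008)&(abs(P[...,0]-.57)<.03)
h,e=np.histogram(P[m][:,1],np.arange(-.25,-.15,.002)); print([(round(float(a),3),int(b)) for a,b in zip(e,h) if b])
m=(W[1]>0)&(z>.075)&(z<.1)&(abs(P[...,0]-.57)<.03)&(P[...,1]<-.13); q=P[m]; print("front panel",q.min(0),q.max(0))
m=(W[1]>0)&(abs(z-.0705)<.003)&(abs(P[...,0]-.56)<.06)&(P[...,1]<-.205); q=P[m]; print(cv2.minAreaRect((q[:,:2]*1e3).astype(np.float32)),np.polyfit(q[:,0],q[:,1],1))
E
```

```text
[ 0.6192 -0.1931  0.2165] [14.9, 14.9] [ 0.6152 -0.2173  0.068 ]
[ 0.4236 -0.2677 -0.1966] [36.7, 36.7] [ 0.5071 -0.2215  0.068 ]
[ 0.5641 -0.219   0.0687] [0.3, 0.3] [ 0.5641 -0.2193  0.068 ]
[(-0.224, 37), (-0.222, 98), (-0.22, 108), (-0.218, 111), (-0.216, 113), (-0.214, 115), (-0.212, 4), (-0.184, 53)]
front panel [ 0.5400254  -0.18297584  0.0751116 ] [ 0.59983009 -0.16833665  0.08768553]
((559.908935546875, -214.0454864501953), (118.51288604736328, 17.91086769104004), 0.8785630464553833) [ 0.014142   -0.22470893]
```

```bash
python3 - <<'E'
from h import *
x,y=.562,-.2190
move_l([x,y,.12],feed=.15); hold(.2)
s=move_l([x,y,.048],feed=.05,max_force=5); o=observe(); print(s,o["eef_pos"],o["ft_force"])
if not s:
    gripper_to(0,20); hold(.2); o=observe(); print(o["opening"],o["grasp_force"],o["eef_pos"],o["ft_force"])
    if o["opening"]>.006:
        e=o["eef_pos"]; L=.075; s=move_l([e[0]+.0155*L,e[1]-L,.048],feed=.03,max_force=10); o=observe(); print(s,o["eef_pos"],o["ft_force"],o["opening"],o["time_s"])
        hold(.3); o=observe(); print(o["eef_pos"],o["ft_force"])
E
```

```text
False [ 0.56228318 -0.21915036  0.04841949] [ 0.62722198  0.25180592 -0.41383771]
0.010459700259583515 20.033424496650696 [ 0.56223465 -0.21905563  0.04835721] [-0.48351817  1.11138024  2.79472726]
True [ 0.56299333 -0.26829068  0.04833995] [-0.14126196  1.27937562  4.55494234] 0.010149145389752659 25.8167
[ 0.56302995 -0.2682851   0.04836835] [0.36846285 1.8877414  4.77863174]
```

```bash
python3 - <<'E'
from h import *
e=observe()["eef_pos"]
s=move_l([e[0],e[1]-.006,.048],feed=.01,max_force=12); o=observe(); print(s,o["eef_pos"],o["ft_force"],o["opening"])
hold(.2); e=observe()["eef_pos"]; gripper_to(.03); hold(.2); move_l([e[0],e[1],.16],feed=.12); 
movep([.556,-.20,.25],[np.pi,0,.017]); 
for n in("scene","wrist"):grab(n)
print(observe()["time_s"])
W=load("wrist");P=cloud(W[1],W[2],W[3]); z=P[...,2]
m=(W[1]>0)&(abs(z-.069)<.008)&(abs(P[...,0]-.57)<.03)
h,ed=np.histogram(P[m][:,1],np.arange(-.32,-.15,.002)); print([(round(float(a),3),int(b)) for a,b in zip(ed,h) if b])
r=lambda x:cv2.resize(x,(400,300),interpolation=cv2.INTER_CUBIC)
cv2.imwrite('pics/j.png',np.hstack([r(load("scene")[0]),r(W[0])])[:,:,::-1])
# closed handle height-plane position from first scene picture (bar px ~ (341,265)->(330,318) in 800 scale)
im=np.array(cv2.imread('pics/a.png')); K,T=load("scene")[2:]
for p in((343,265),(331,318)): print("shut bar",onz(K,T,p[0]/1.5625,p[1]/1.5625,.068))
E
```

```text
True [ 0.56300012 -0.26820434  0.04835527] [0.29585837 1.03592068 4.44061738] 0.009935173597743466
28.925
[(-0.274, 24), (-0.272, 71), (-0.27, 88), (-0.268, 95), (-0.266, 103), (-0.264, 117), (-0.262, 7), (-0.22, 41)]
shut bar [ 0.50907264 -0.16405285  0.068     ]
shut bar [ 0.61878512 -0.16097762  0.068     ]
```

View pics/j.png

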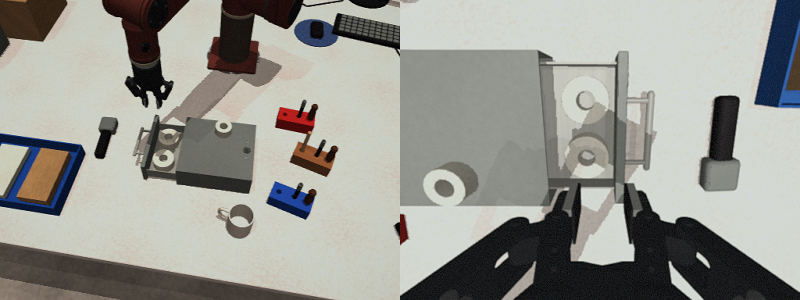

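The drawer is at its stop: a second 12 N pull did not move it, and the bar has travelled about 0.10 m. The dowel is standing in the brown block, the roll, mug and scanner look undisturbed, and the gripper is clear.

```bash
python3 -c "
from plant import *
print(job_done())"
```

```text
the job is handed in; nothing more can be done
None
```

I handed the job in after about 29 s of robot time: the catch was released at under 7 N, the dowel is back in its hole in the brown block, and the drawer is pulled open to its stop.

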